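# Fetch the round cap from the sloped bin and close the tank

### The job

The white tank on the bench stands open. Take the round cap out of the sloped bin by its handle and set it down flat, handle up and centred, on the tank's mouth so that the mouth is covered; lower it on, do not drop it. Leave the other two caps in their lanes and everything else on the bench where it is.

Things in the scene. Friction and masses are not known exactly. Their poses are not given: they have to be found in the camera images.
- cap_round: the round cap: white plastic disc 90 mm across, 14 mm thick, bar handle on top, about 0.13 kg. Origin: centre of its flat underside; z: out of the top through the handle. At the start it lies on the floor of one of the bin's three lanes (any), against the low lip, so z leans 34 degrees from vertical towards the robot.
- cap_grip (a point): middle of the round cap's handle bar, 50 mm above the cap's origin along the cap's z; same axes as the cap. The bar is 56 mm long (x, running up the slope at the start), 12 mm wide (y) and 14 mm thick, on two 12 mm posts at its ends with 32 mm clear between; 29 mm free between bar and disc.
- cap_square: a cap like the round one but with a square 90 x 90 mm plate; same handle and origin; not wanted. It lies in another lane.
- cap_oblong: a cap like the round one but with a narrow plate 90 x 56 mm with rounded ends; same handle and origin; not wanted. It lies in another lane.
- rack: fixed sloped bin, 356 mm wide (y), 150 mm deep (x), origin under its centre on the table. Three lanes 112 mm wide, centred at y = -117, 0, 117 mm. The black floor slopes 0.6 rad (34 degrees), low towards the robot (-x); mid floor is 75 mm up. Lip 22, rear wall 32, lane walls 24 mm high, square to the floor.
- lamp (a point): middle of the underside of the bin's fixed strip lamp, a bar along the rack's y, 378 mm long, 20 mm deep (x), 21 mm thick, on posts at its ends, 140 mm straight above the cap handles. It bars a hand coming straight down: come leaning from the robot's side, square to the bin floor, and draw the cap out under its front edge.
- tank: fixed flat white tank 260 (x) x 200 (y) x 100 mm tall, origin under its centre on the table; its one round open mouth is a collar 76 mm outside, 60 mm inside, standing 12 mm above the tank top. The middle of the mouth lies at x = +50, y = 0, z = 112 mm in this frame. A brass stub pipe sticks out of its -x end.
- mouth (a point): centre of the tank's mouth, in the plane of the collar's rim, 112 mm above the table; z up. A cap properly on it has its origin here.
- seal: loose black rubber ring, 48 mm across, 8 mm thick, lying on the rear (-x) part of the tank's top; bystander
- spanner: steel spanner 170 mm long, lying on the table in front of the rack; bystander
- driver: screwdriver 190 mm long, lying on the table; bystander
- grease: white jar 64 mm across, 75 mm tall, standing; bystander
- cup: steel bowl 80 mm across, 60 mm tall; bystander
- clamp: steel ring 90 mm across, 16 mm tall, lying on the table; bystander
- filter: cardboard carton 120 x 80 x 50 mm; bystander
There are look-alikes about, which are no part of the job. Leave any blue look-alike of the cap_round alone.

How it is judged (in metres and radians):
On the way:
1. the round cap is lifted clear of the bin, held by the fingers (contact force between cap_round and the fingers above 0.5 N and contact force between cap_round and rack below 0.01 N and height (world z) of cap_round above 0.12 m), for 0.2 s.
At the end, for the whole second after the job is handed in: The round cap rests, handle up and flat (within 0.1 rad), on the collar of the tank's mouth (its underside within 6 mm of the rim's height), its centre within 15 mm of the mouth's centre so that the mouth is fully covered; it is released and at rest (under 20 mm/s) (horizontal distance between cap_round and mouth below 0.015 m and z of cap_round in the frame of mouth between -0.006 and 0.006 m and angle between cap_round's own z axis and vertical below 0.1 rad and linear speed of cap_round below 0.02 m/s); the robot touches nothing.
It fails at once if the round cap is dropped (moves faster than 0.7 m/s while the fingers do not touch it) (linear speed of cap_round above 0.7 m/s and contact force between cap_round and the fingers below 0.01 N).
It fails at once if another cap is moved by more than 30 mm (distance of any of cap_square, cap_oblong from where it was at the start of the episode above 0.03 m).
It fails at once if a bystander is moved by more than 30 mm (distance of any of seal, spanner, driver, grease, cup, clamp, filter from where it was at the start of the episode above 0.03 m).
It also fails if it takes over 45 s, if anything falls off the work surface, if the arm or the gripper's body presses on something with over 40 N, if the wrist force passes 120 N, or if a joint passes its speed limit or range.

### The arm

A 6-joint arm with a two-finger parallel gripper is mounted at the origin on the work surface. World frame = base frame: x ahead of the robot, y to its left, z up, the work surface at z = 0. Lengths are in mm, angles in rad, forces in N, time in s.
With the tool pointing down it reaches from about 325 to 875 mm from the base axis. Payload 4.4 kg.
Tool frame: the origin (TCP) lies on the centre line of the jaws, within the pads' length; the fingertips stand ctrl.finger_overhang ahead of it and the grasp point (between the pads) lies 11 mm behind it (ctrl.finger_overhang is the distance from the TCP to the fingertips, in mm); z points along the fingers, y is the line along which they close (so a half turn about z gives the same grasp; the last joint's range is limited). The gripper opens to 85 mm and grips with 20 to 120 N. Pads are 22 mm wide; open, the fingers measure 114 mm over their backs; the gripper's body (76 mm by 85 mm) begins 54 mm behind the grasp point. The pads swing forward as they close: fully open they stand 13 mm farther back than shut.
Start: joints at [-1.413, 0.207, 1.542, -0, 1.393, -0.15], TCP at [174.739, -547.808, 239.282] pointing down, gripper open.
Joint ranges: [-2.73, 2.73], [-0.86, 2.22], [0.23, 2.46], [-1.11, 4.25], [0.08, 2.63], [-2.82, 2.82]. Speed limits (rad/s): [2.79, 2.79, 3.14, 3.14, 3.14, 3.14].

### API

Orientations are given as a rotation vector (axis times angle).
In Python, from plant import ctrl gives the robot as it stands.
- The arm moves only by the tool jog_arm, never from a script. Its argument "moves" is a list that holds one entry, the list of rows, each a list of 7 numbers: the turn, a rotation vector about the world's x, y, z scaled (see below), then the shift along the world's x, y, z scaled (see below), then the opening, from -1 (shut) to 1 (fully open). In form: [[[wx, wy, wz, x, y, z, grip], ...]]. A call has 1 to 8 rows; each row is the pose to reach, as a shift and turn from the pose commanded when the call began, turning the shorter way round; what a row does not reach only later rows make up. The controller multiplies each number of a shift by 300 mm and each number of a turn by pi rad. A row lasts 1/10 s, in which the tool goes at most 50 mm and 8.59 degrees, less where a joint would pass 70% of its speed; a pose out of reach is approached as far as the arm can. A call with a number of a shift or a turn outside -1 to 1 is refused whole. A call with a gripper value outside its range is refused whole. The fingers move at their own pace and stop on an object; "grip_force" is the grip in N (left out, the last holds). Time passes only in rows, so rows that repeat a pose let the fingers close. It gives the time, the measured TCP pose, the force, the opening and the grip force at its end, in the units of the state.
- ctrl.sense(): the state, without advancing time (a new reading comes with each control period).
- ctrl.camera(name): name is "side" or "top" or "wrist"; returns a dict with "image" (384x512x3 uint8, red, green, blue), "mtx" (3x3 intrinsics, pixels), "R" (3x3) and "t" (3): a world point X has camera coordinates R X + t; the wrist camera has in their place "tool_from_camera" (4x4, takes a point from camera to tool coordinates, whose origin is the TCP and whose axes are the flange's). Camera axes: x right, y down, z forward; pixel columns grow to the right and rows downward; lengths in mm; the calibration is good to about 2 mm. A picture is of the moment at which its call begins: read the wrist's pose just before it. There is no depth.
- ctrl.hand_in(): hands the job in; it is judged then, once.
Trained networks look in a picture, given as the dict that the camera call returned (one of the last four; its "shot" number tells which), for a name from the list of things; names that differ only in an ending like _2 or _b are one class to them, and where a whole thing is asked for, a point or a joint stands for the part that bears it (a point fixed in the world has none). Each returns a list of dicts, best first, with "p" (0 to 1); they miss things now and then, are a little off and sometimes report something else, mostly with a low value. They report only what shows in the picture. A call takes as long as a camera call. They do not tell look-alikes from the thing itself.
- ctrl.spot_in(name, picture): "bbox" ([left, top, width, height] in pixels, round what is visible of it).
- ctrl.pinpoint(name, picture): "pixel" ([column, row] in pixels: a listed point, or the origin of a listed thing).
The state is a dict: "time_s": time; "joints": joint angles; "dq": joint speeds; "effort": joint torques, N m; "tool_pos": TCP position; "tool_rot": TCP orientation; "ft_force": force on the tool from outside, world axes, zero at the start; "torque": the same for the moment, N m; "width": finger opening in mm; "grasp_force": force on a finger pad.
Only numpy, scipy, OpenCV 4.12 (cv2) and the standard library are available. Lean on these libraries where they do the work, as an engineer would, in place of code of your own. Each camera call takes 0.05 s, during which the arm holds its last target. There are 200 camera calls.

## Working session

There is one attempt and no reset: what is moved stays moved. The work goes in short steps, Python scripts to look and compute and a tool call to move; the robot and the scene stay as the last step left them, time stands still between calls to the robot, and variables do not carry over. Pictures are saved under pics/ and viewed, at most 10 in all, crops included, and the job is handed in when it is done.

Besides the shell and the picture viewer there is one more tool, called after ">>>" as name([rows], argument=value, ...), one row to a line, values as JSON. jog_arm: Moves the arm, as the interface text tells. Its arguments: {"type":"object","properties":{"moves":{"type":"array","items":{"type":"array","items":{"type":"array","items":{"type":"number","minimum":-1,"maximum":1}}}},"grip_force":{"type":"number"}},"required":["moves"]}

```bash
mkdir -p pics; ls; python3 - <<'E'
from plant import ctrl
import cv2,pickle
s=ctrl.sense();print(s['tool_pos'],s['tool_rot'],ctrl.finger_overhang,s['width'])
for n in ['top','side']:
    c=ctrl.camera(n);pickle.dump(c,open(f'pics/{n}.pkl','wb'))
    cv2.imwrite(f'pics/{n}0.png',c['image'][:,:,::-1])
    for o in ['cap_round','cap_square','cap_oblong','rack','tank']:
        print(n,o,[(round(d['p'],2),d['bbox']) for d in ctrl.spot_in(o,c)][:3])
    for o in ['cap_round','cap_grip','mouth','lamp','tank','rack','cap_square','cap_oblong']:
        print(n,o,[(round(d['p'],2),d['pixel']) for d in ctrl.pinpoint(o,c)][:3])
E
```

```text
pics
[ 174.61534847 -547.05802872  238.10015037] [-3.10193073e+00 -4.82740558e-01  2.64224515e-05] 8.0 85.40289184373465
top cap_round [(0.81, [235.2, 179.7, 18.7, 25.9]), (0.81, [251.3, 134.1, 24.5, 23.0]), (0.62, [291.3, 257.1, 22.0, 24.6])]
top cap_square [(0.74, [197.5, 179.8, 28.6, 28.3]), (0.21, [153.6, 163.1, 111.9, 49.8])]
top cap_oblong [(0.47, [172.7, 183.0, 16.7, 26.8])]
top rack [(0.82, [150.3, 162.5, 117.2, 50.6])]
top tank [(0.82, [291.2, 162.8, 55.2, 83.5])]
top cap_round [(0.86, [245.3, 190.4]), (0.82, [263.6, 144.8]), (0.82, [299.3, 269.0])]
top cap_grip [(0.9, [304.8, 266.6]), (0.83, [143.6, 166.1]), (0.75, [264.6, 141.3])]
top mouth [(0.74, [317.6, 188.6]), (0.17, [109.9, 193.5])]
top lamp [(0.94, [211.2, 195.1])]
top tank [(0.57, [317.8, 203.1])]
top rack [(0.62, [215.7, 188.7])]
top cap_square [(0.92, [210.6, 193.3]), (0.61, [180.8, 195.1]), (0.48, [312.6, 223.6])]
top cap_oblong []
side cap_round [(0.88, [169.0, 258.8, 30.9, 33.9]), (0.68, [317.9, 223.1, 26.8, 27.3]), (0.62, [286.1, 158.2, 7.5, 18.6])]
side cap_square [(0.59, [250.7, 178.7, 25.5, 26.9])]
side cap_oblong [(0.62, [245.3, 169.2, 20.0, 21.7])]
side rack [(0.58, [246.3, 129.5, 55.0, 112.1])]
side tank [(0.58, [212.0, 238.0, 111.6, 75.3])]
side cap_round [(0.85, [332.3, 239.5]), (0.83, [182.5, 275.8]), (0.59, [272.8, 212.8])]
side cap_grip [(0.94, [185.1, 268.1]), (0.71, [331.1, 226.1]), (0.63, [265.1, 207.3])]
side mouth [(0.72, [286.0, 255.5]), (0.33, [260.1, 150.4])]
side lamp [(0.81, [258.8, 147.3]), (0.59, [263.5, 196.0])]
side tank [(0.75, [265.1, 280.9]), (0.18, [226.0, 164.1])]
side rack [(0.77, [269.5, 211.5]), (0.61, [260.6, 208.7])]
side cap_square [(0.75, [263.7, 197.0])]
side cap_oblong [(0.54, [259.7, 182.9])]
```

```bash
python3 - <<'E'
import cv2,pickle,numpy as np
c=pickle.load(open('pics/top.pkl','rb'));im=c['image'][:,:,::-1]
a=cv2.resize(im[120:290,140:360],None,fx=3.6,fy=3.5);cv2.imwrite('pics/topc.png',a[:600])
c=pickle.load(open('pics/side.pkl','rb'));im=c['image'][:,:,::-1]
cv2.imwrite('pics/sidec.png',cv2.resize(im[120:320,160:360],None,fx=3,fy=3))
for n in ['top','side']:
    c=pickle.load(open(f'pics/{n}.pkl','rb'));print(c['mtx'].round(1).tolist(),c['R'].round(3).tolist(),c['t'].round(),(-c['R'].T@c['t']).round())
E
```

```text
[[455.1, 0.0, 254.6], [0.0, 455.1, 196.2], [0.0, 0.0, 1.0]] [[0.001, -1.0, 0.011], [-0.988, -0.003, -0.153], [0.153, -0.011, -0.988]] [ -33.  552. 1668.] [ 291.  -13. 1733.]
[[368.6, 0.0, 257.1], [0.0, 368.6, 190.2], [0.0, 0.0, 1.0]] [[0.998, -0.069, -0.0], [-0.036, -0.521, -0.853], [0.058, 0.851, -0.522]] [-519.  158. 1251.] [  450. -1018.   788.]
```

View pics/topc.png

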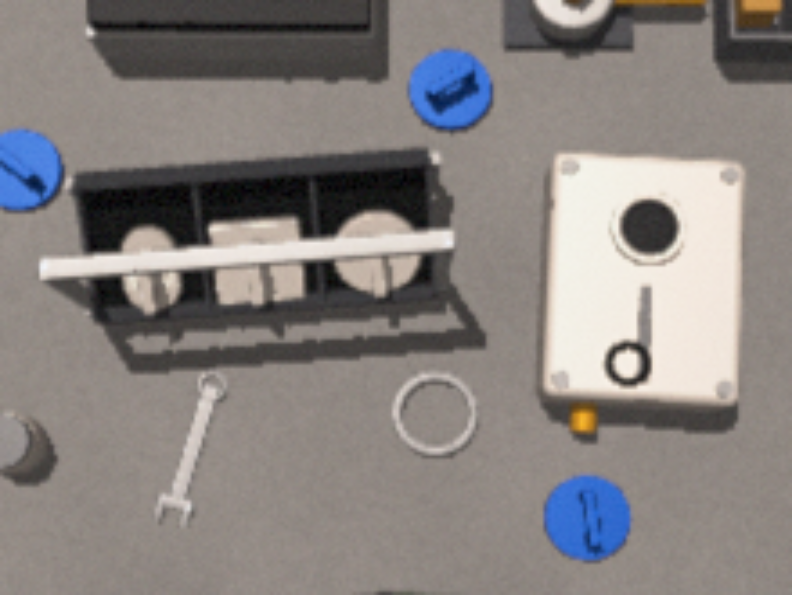

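View pics/sidec.png

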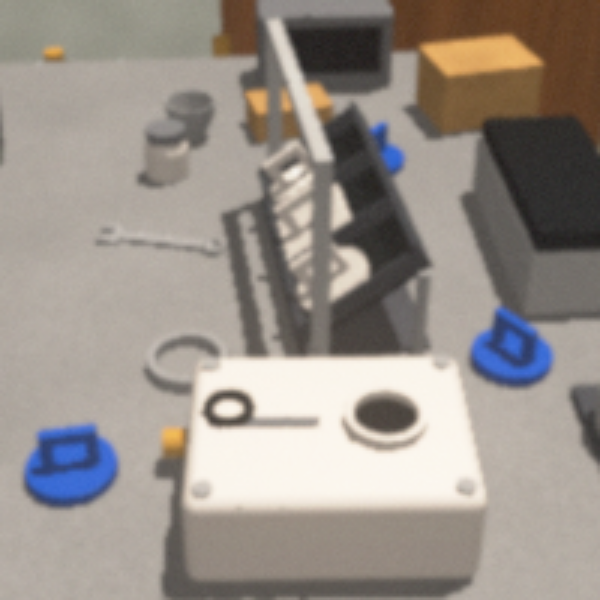

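The round cap is in the bin's right-hand (-y) lane, near top px (245,190). The lamp runs from (152,197) to (266,188), and the mouth is at top (320,185) and side (288,258). The blue discs are look-alikes.

```bash
cat > h.py <<'E'
import numpy as np,cv2,pickle
from scipy.spatial.transform import Rotation as Ro
def ray(c,px):
    d=c['R'].T@np.linalg.inv(c['mtx'])@np.array([px[0],px[1],1.]);return -c['R'].T@c['t'],d/np.linalg.norm(d)
def tri(obs):
    A=np.zeros((3,3));b=np.zeros(3);
    for c,p in obs:
        o,d=ray(c,p);M=np.eye(3)-np.outer(d,d);A+=M;b+=M@o
    X=np.linalg.solve(A,b);return X,[(proj(c,X)-p).round(1) for c,p in obs]
def atz(c,p,z):
    o,d=ray(c,p);return o+d*(z-o[2])/d[2]
def proj(c,X):
    q=c['mtx']@(c['R']@X+c['t']);return q[:2]/q[2]
def wcam(ctrl):
    s=ctrl.sense();c=ctrl.camera('wrist');T=np.eye(4);T[:3,:3]=Ro.from_rotvec(s['tool_rot']).as_matrix();T[:3,3]=s['tool_pos']
    W=np.linalg.inv(T@c['tool_from_camera']);c['R']=W[:3,:3];c['t']=W[:3,3];return c
E
python3 - <<'E'
from h import *
t=pickle.load(open('pics/top.pkl','rb'));s=pickle.load(open('pics/side.pkl','rb'))
np.set_printoptions(suppress=True,precision=1)
tp=lambda x,y:np.array([140+(x+.5)/3.6-.5,120+(y+.5)/3.5-.5]); sp=lambda x,y:np.array([160+(x+.5)/3-.5,120+(y+.5)/3-.5])
for n,a,b in [('mouth hole',tp(650,226),sp(386,413)),('lamp L',tp(42,269),sp(273,20)),('lamp R',tp(453,239),sp(319,158)),
 ('rackBR',tp(437,157),sp(428,264)),('rackBL',tp(75,180),sp(352,105)),('seal',tp(628,362),sp(229,408)),('clamp',tp(434,413),sp(186,360))]:
    print(n,*tri([(t,a),(s,b)]))
print('mouth net',*tri([(t,np.array([317.6,188.6])),(s,np.array([286,255.5]))]))
print('cap z60', atz(t,(245.3,190.4),65))
print('mouth z112',atz(t,tp(650,226),110),atz(s,sp(386,413),110))
for n,px in [('front lipR',(448,297)),('lipL',(95,322)),('handle',(383,275))]: print(n,atz(t,tp(*px),55), atz(t,tp(*px),100))
print('tank corners',[atz(t,tp(*p),100)[:2] for p in [(553,155),(745,162),(738,405),(541,398)]])
E
```

```text
mouth hole [ 586.3 -268.9  111.2] [array([ 0., -0.]), array([-0.,  0.])]
lamp L [516.5 307.7 261.2] [array([-0., -0.]), array([-0.,  0.])]
lamp R [543.7 -64.9 264.1] [array([-0. ,  0.5]), array([ 0.6, -0.1])]
rackBR [658.5 -54.2 124.2] [array([ 0. , -0.8]), array([-0.9,  0.2])]
rackBL [623.7 304.8 140. ] [array([-0. ,  0.9]), array([ 0.8, -0.2])]
seal [ 445.3 -245.   104.7] [array([0. , 0.1]), array([ 0.1, -0. ])]
clamp [398.6 -53.6   8.3] [array([0. , 0.1]), array([ 0.1, -0. ])]
mouth net [ 576.  -259.7  109.1] [array([ 0. , -1.5]), array([-1.9,  0.3])]
cap z60 [570.5   3.   65. ]
mouth z112 [ 586.5 -269.1  110. ] [ 586.6 -267.5  110. ]
front lipR [519.2 -67.   55. ] [513.1 -65.5 100. ]
lipL [491.5 296.3  55. ] [486.1 288.  100. ]
handle [542.7   0.3  55. ] [535.9  -0.1 100. ]
tank corners [array([ 663.8, -173. ]), array([ 657. , -369.3]), array([ 402. , -354.7]), array([ 408.8, -158.1])]
```

```bash
cat >> h.py <<'E'
def Rt(tilt,yaw,sg=1):  # tool leaning forward by tilt, closing line along rack y
    z=np.array([np.sin(tilt)*np.cos(yaw),np.sin(tilt)*np.sin(yaw),-np.cos(tilt)]);y=sg*np.array([-np.sin(yaw),np.cos(yaw),0])
    return np.c_[np.cross(y,z),y,z]
def rel(R,p,s):  # scaled move from state s
    w=(Ro.from_matrix(R)*Ro.from_rotvec(s['tool_rot']).inv()).as_rotvec()/np.pi
    return w.round(4),((np.array(p)-s['tool_pos'])/300).round(4),np.linalg.norm(w)*180
E
python3 - <<'E'
from h import *
from plant import ctrl
s=ctrl.sense();print(Ro.from_rotvec(s['tool_rot']).as_matrix().round(2),s['tool_pos'])
c=ctrl.camera('wrist');print(c['tool_from_camera'].round(2))
for sg in (1,-1):
    R=Rt(.6,.073,sg);p=np.array([538,3,101])-R[:,2]*119;print(sg,p,*rel(R,p,s))
E
```

```text
[[ 0.95  0.3  -0.  ]
 [ 0.3  -0.95  0.  ]
 [ 0.   -0.   -1.  ]] [ 174.74295358 -547.78608305  239.25606181]
[[   0.     -0.96   -0.28   70.11]
 [   1.      0.      0.      0.91]
 [  -0.     -0.28    0.96 -134.05]
 [   0.      0.      0.      1.  ]]
1 [470.98650047  -1.90069383 199.21493817] [-0.2711 -0.0524  0.8863] [ 0.9875  1.8196 -0.1335] 167.09882203674894
-1 [470.98650047  -1.90069383 199.21493817] [ 0.0363 -0.1879 -0.0728] [ 0.9875  1.8196 -0.1335] 36.86109453321542
```

>>> jog_arm([
  [[0,0,0.36,0.33,0.6,0,0],[0,0,0.36,0.33,0.6,0,0],[0,0,0.36,0.33,0.6,0,0],[0,0,0.36,0.33,0.6,0,0],[0,0,0.36,0.33,0.6,0,0],[0,0,0.36,0.33,0.6,0,0],[0,0,0.36,0.33,0.6,0,0],[0,0,0.36,0.33,0.6,0,0]],
])

```text
time_s: 2.25
tool_pos: [274.0, -367.6, 239.5]
tool_rot: [2.356, 2.077, -0.0]
ft_force: [-1.0, 0.5, 0.7]
width: 42.9
grasp_force: 0.0
```

>>> jog_arm([
  [[0,0,0.36,0.33,0.6,0,0],[0,0,0.36,0.33,0.6,0,0],[0,0,0.36,0.33,0.6,0,0],[0,0,0.36,0.33,0.6,0,0],[0,0,0.36,0.33,0.6,0,0],[0,0,0.36,0.33,0.6,0,0],[0,0,0.36,0.33,0.6,0,0],[0,0,0.36,0.33,0.6,0,0]],
])

```text
time_s: 3.05
tool_pos: [372.9, -187.5, 239.5]
tool_rot: [0.876, 3.016, -0.0]
ft_force: [0.1, -0.1, 0.7]
width: 42.4
grasp_force: 0.0
```

```bash
python3 - <<'E'
from h import *
from plant import ctrl
s=ctrl.sense();print(s['tool_pos'],s['joints'].round(2) if hasattr(s['joints'],'round') else s['joints'],s['width'],s['time_s'])
R=Rt(.6,.073,1);p=np.array([538,3,101])-R[:,2]*119;print(p,*rel(R,p,s))
E
```

```text
[ 372.93582801 -187.45514864  239.45291956] [-0.67 -0.14  1.9  -0.    1.38 -1.68] 42.39675789345522 3.05
[470.98650047  -1.90069383 199.21493817] [-0.0473 -0.1882  0.197 ] [ 0.3268  0.6185 -0.1341] 49.77334690440859
```

>>> jog_arm([
  [[-0.0473,-0.1882,0.197,0.25,0.6185,0,0],[-0.0473,-0.1882,0.197,0.25,0.6185,0,0],[-0.0473,-0.1882,0.197,0.25,0.6185,0,0],[-0.0473,-0.1882,0.197,0.25,0.6185,0,0],[-0.0473,-0.1882,0.197,0.25,0.6185,0,0],[-0.0473,-0.1882,0.197,0.3268,0.6185,-0.1341,0],[-0.0473,-0.1882,0.197,0.3268,0.6185,-0.1341,0],[-0.0473,-0.1882,0.197,0.3268,0.6185,-0.1341,0]],
])

```text
time_s: 3.85
tool_pos: [469.6, -1.9, 197.6]
tool_rot: [-0.083, 2.545, 0.033]
ft_force: [-0.6, 0.2, 0.4]
width: 42.9
grasp_force: 0.0
```

```bash
python3 - <<'E'
from h import *
from plant import ctrl
s=ctrl.sense();print(s['tool_pos'],s['tool_rot'],s['joints'],s['time_s'])
c=wcam(ctrl);pickle.dump(c,open('pics/w1.pkl','wb'));cv2.imwrite('pics/w1.png',c['image'][:,:,::-1])
for o in ['cap_grip','cap_round','lamp']: print(o,[(round(d['p'],2),d['pixel']) for d in ctrl.pinpoint(o,c)][:3])
print(proj(c,np.array([538,3,101.])))
E
```

```text
[469.57684793  -1.93920988 197.64100414] [-0.08348259  2.54479499  0.03289889] [-0.34384822 -0.34247272  2.26096127  0.36144935  0.70129187 -2.19563984] 3.85
cap_grip []
cap_round [(0.9, [260.7, 181.4]), (0.85, [199.1, 237.7])]
lamp []
[258.41938048 194.08597602]
```

View pics/w1.png

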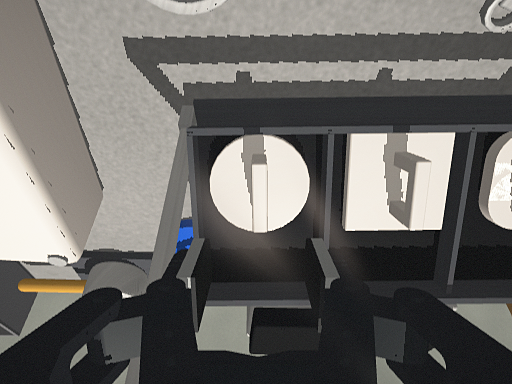

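Wrist view: the round cap's disc spans columns 210–309 and rows 135–233, with its bar centred near (260,193). The predicted grip point projects to (258,194), which agrees. I'll fit the cap model to the disc and bar edges next.

```bash
python3 - <<'E'
from h import *
from scipy.optimize import least_squares
np.set_printoptions(suppress=True,precision=1)
c=pickle.load(open('pics/w1.pkl','rb'));g=c['image'].min(2)
m=(g>120).astype(np.uint8);m[:,:195]=0;m[:,322:]=0;m[:130]=0;m[238:]=0
n,l,st,ce=cv2.connectedComponentsWithStats(m);print([(st[i].tolist()) for i in range(1,n) if st[i][4]>200])
for r in (160,180,200,220,230): print(r,g[r,245:275].tolist())
def pts(x,y,z,yaw,tilt=.6):
    Z=np.array([-np.sin(tilt)*np.cos(yaw),-np.sin(tilt)*np.sin(yaw),np.cos(tilt)]);Y=np.array([-np.sin(yaw),np.cos(yaw),0]);X=np.cross(Y,Z)
    o=np.array([x,y,z])-50*Z
    disc=np.array([proj(c,o+14*Z+45*(np.cos(a)*X+np.sin(a)*Y)) for a in np.arange(0,6.28,.02)])
    bar=np.array([proj(c,o+57*Z+u*X+v*Y) for u in(-28,28) for v in (-6,6)])
    return disc,bar
print(c['mtx'][0,0])
for z in (96,101,106):
    d,b=pts(538,3,z,.073);print(z,d.min(0),d.max(0),b.tolist())
E
```

```text
[[210, 135, 100, 98, 7496]]
160 [136, 138, 137, 139, 138, 138, 124, 117, 117, 110, 113, 110, 114, 112, 110, 114, 112, 112, 113, 110, 110, 127, 243, 231, 228, 227, 227, 227, 228, 228]
180 [236, 251, 122, 132, 136, 136, 115, 200, 217, 229, 228, 228, 229, 228, 229, 229, 229, 230, 228, 232, 224, 217, 165, 235, 227, 228, 228, 227, 228, 227]
200 [227, 228, 228, 231, 243, 122, 128, 145, 212, 231, 226, 227, 229, 230, 229, 230, 230, 231, 232, 231, 230, 220, 174, 237, 230, 231, 230, 230, 230, 230]
220 [225, 225, 225, 227, 228, 230, 236, 168, 178, 221, 224, 225, 226, 227, 228, 229, 229, 231, 231, 233, 234, 216, 153, 241, 234, 233, 234, 233, 232, 233]
230 [94, 89, 159, 207, 197, 195, 214, 168, 174, 213, 228, 227, 227, 227, 230, 231, 232, 234, 233, 237, 240, 235, 151, 216, 222, 216, 227, 120, 139, 30]
340.3173519293368
96 [207.2 126.9] [309.2 226.3] [[250.04083843013055, 155.0888244304341], [266.2734466946371, 154.9678324287195], [250.9923232628212, 226.03564270075145], [266.29752411112037, 225.9253331158206]]
101 [206.7 130.7] [309.8 230.9] [[249.97812561360487, 159.84860389517215], [266.4200253277586, 159.72632355896727], [250.9447947969348, 231.38198728001348], [266.4359186555496, 231.27062517641835]]
106 [206.2 134.6] [310.4 235.5] [[249.91377459383617, 164.7327197649261], [266.5704331538612, 164.60912462749698], [250.89609745545877, 236.85981541456323], [266.57771694566844, 236.74738206380033]]
```

```bash
python3 - <<'E'
import cv2
im=cv2.imread('pics/w1.png')[120:245,190:330];cv2.imwrite('pics/w1c.png',cv2.resize(im,None,fx=4.5,fy=4.5,interpolation=cv2.INTER_NEAREST))
E
```

```text
(no output)
```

View pics/w1c.png

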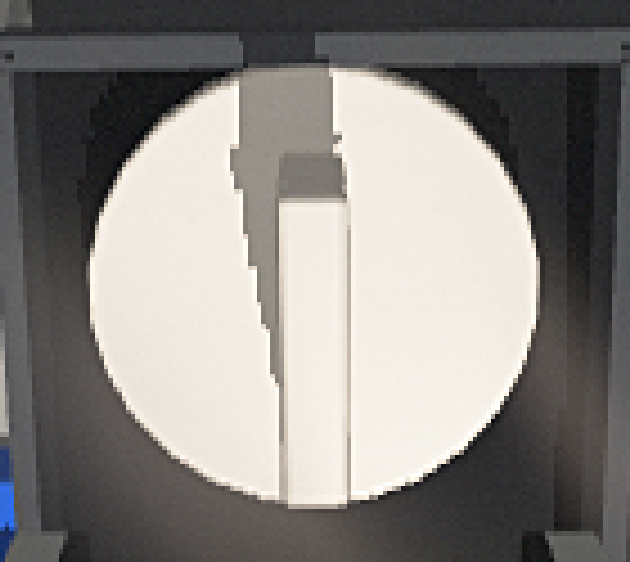

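```bash
cat > fit.py <<'E'
from h import *
from scipy.optimize import least_squares
np.set_printoptions(suppress=True,precision=2)
def pts(c,x,y,z,yaw,tilt=.6):
    R=Rt(tilt,yaw);Z=-R[:,2];X=-R[:,0];Y=R[:,1]
    X=np.cross(Y,Z);o=np.array([x,y,z])-50*Z
    P=lambda q:proj(c,q)
    disc=np.array([P(o+14*Z+45*(np.cos(a)*X+np.sin(a)*Y)) for a in np.arange(0,6.28,.02)])
    b=[P(o+57*Z+u*X+v*Y) for u in(-28,28) for v in (6,-6)]
    return np.r_[disc[:,0].min(),disc[:,0].max(),disc[:,1].max(),np.ravel(b)]
E
python3 - <<'E'
from fit import *
c=pickle.load(open('pics/w1.pkl','rb'))
p0=pts(c,538,3,101,.073);print(p0)
obs=np.array([209.7,309.8,232.2, 0,0,0,0,0,0,0,0])
q=p0[3:].reshape(4,2)
for i in range(4):
    obs[3+2*i]=251.8 if q[i,0]<258 else 267.2
    obs[4+2*i]=163.6 if q[i,1]<200 else 232.3
for fy in (0,1):
    f=lambda v:pts(c,v[0],v[1],v[2],v[3] if fy else .073)-obs
    r=least_squares(f,[538,3,101,.073]);print(r.x,r.fun)
E
```

```text
[206.73 309.81 230.89 266.42 159.73 249.98 159.85 266.44 231.27 250.94
 231.38]
[546.25   4.57  96.56   0.07] [-0.34 -0.47 -0.32  0.2  -0.09 -0.25  0.03  0.17  0.12  0.6   0.22]
[546.25   4.57  96.56   0.07] [-0.34 -0.47 -0.32  0.2  -0.09 -0.25  0.03  0.17  0.12  0.6   0.22]
```

```bash
python3 - <<'E'
from h import *
from plant import ctrl
s=ctrl.sense();R=Rt(.6,.073,1);G=np.array([546.3,4.6,96.6]);print(s['tool_pos'],s['dq'])
for d in (-50,11): print(G+R[:,2]*d,*rel(R,G+R[:,2]*d,s))
E
```

```text
[472.0851125   -3.0832037  200.89000474] [-0.00091674 -0.00205656  0.00390291  0.00249889 -0.00422876 -0.00573907]
[518.14306742   2.54088495 137.86678075] [-0.0008  0.0005  0.0018] [ 0.1535  0.0187 -0.2101] 0.3623620491703751
[552.49452517   5.05300531  87.52130824] [-0.0008  0.0005  0.0018] [ 0.268   0.0271 -0.3779] 0.3623620491703751
```

```bash
python3 - <<'E'
from fit import *
from plant import ctrl
G0=None
for k in range(3):
    c=wcam(ctrl);g=c['image'].min(2);s=ctrl.sense()
    m=(g>120).astype(np.uint8);m[:,:195]=0;m[:,322:]=0;m[:130]=0;m[238:]=0
    n,l,st,ce=cv2.connectedComponentsWithStats(m);i=1+st[1:,4].argmax()
    C=-c['R'].T@c['t'];print(st[i],ce[i],s['tool_pos'],s['tool_rot'],C,proj(c,np.array([546.3,4.6,96.6])))
E
```

```text
[ 212  130  100   97 7498] [261.22 177.62] [471.99  -3.02 200.76] [-0.08  2.54  0.03] [338.81 -13.1  271.67] [261.65 190.6 ]
[ 211  130  101   97 7502] [261.09 177.77] [471.78  -2.9  200.47] [-0.09  2.54  0.03] [338.72 -13.06 271.55] [261.55 190.8 ]
[ 211  130  100   98 7494] [260.92 178.13] [471.59  -2.8  200.21] [-0.09  2.54  0.03] [338.54 -12.97 271.3 ] [261.35 191.3 ]
```

>>> jog_arm([
  [[0,0,0,0.05,0.005,-0.07,0],[0,0,0,0.1,0.01,-0.137,0],[0,0,0,0.157,0.015,-0.2045,0],[0,0,0,0.157,0.015,-0.2045,0],[0,0,0,0.157,0.015,-0.2045,0],[0,0,0,0.157,0.015,-0.2045,0]],
])

```text
time_s: 4.8
tool_pos: [518.2, 2.0, 138.9]
tool_rot: [-0.086, 2.539, 0.03]
ft_force: [0.4, 0.2, -0.5]
width: 42.7
grasp_force: 0.0
```

```bash
python3 - <<'E'
from fit import *
from plant import ctrl
s=ctrl.sense();c=wcam(ctrl);cv2.imwrite('pics/w2.png',c['image'][:,:,::-1]);pickle.dump(c,open('pics/w2.pkl','wb'))
print(s['tool_pos'],s['tool_rot'],Ro.from_matrix(Rt(.6,.073,1)).as_rotvec())
print(pts(c,546.3,4.6,96.6,.073))
E
```

```text
[518.23   2.03 138.9 ] [-0.09  2.54  0.03] [-0.09  2.54  0.03]
[193.36 325.92 262.22 271.08 176.57 248.68 176.67 270.48 270.49 249.84
 270.57]
```

View pics/w2.png

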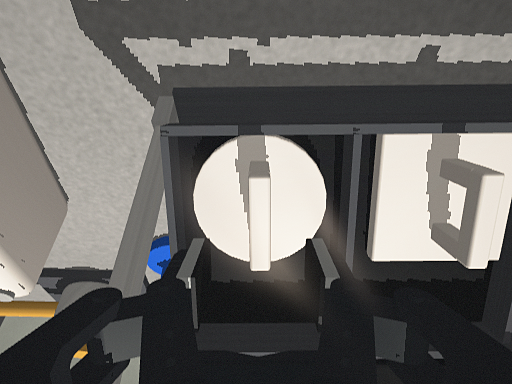

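The disc spans columns 193–326 with its bottom at row 263, and the bar covers columns 249–271 and rows 177–270. That matches the model within about 1 px, so I'm going in to grasp.

>>> jog_arm([
  [[0,0,0,0.04,0.003,-0.056,0],[0,0,0,0.08,0.006,-0.112,0],[0,0,0,0.1145,0.0084,-0.168,0],[0,0,0,0.1145,0.0084,-0.168,0],[0,0,0,0.1145,0.0084,-0.168,0]],
])

```text
time_s: 5.35
tool_pos: [552.2, 4.7, 88.2]
tool_rot: [-0.086, 2.54, 0.031]
ft_force: [0.3, 0.2, 1.3]
width: 42.7
grasp_force: 0.0
```

>>> jog_arm([
  [[0,0,0,0,0,0,-1],[0,0,0,0,0,0,-1],[0,0,0,0,0,0,-1],[0,0,0,0,0,0,-1],[0,0,0,0,0,0,-1],[0,0,0,0,0,0,-1],[0,0,0,0,0,0,-1]],
], grip_force=60)

```text
time_s: 6.05
tool_pos: [552.6, 4.6, 88.7]
tool_rot: [-0.086, 2.539, 0.03]
ft_force: [-6.0, 0.5, 7.8]
width: 10.9
grasp_force: 59.2
```

>>> jog_arm([
  [[0,0,0,-0.02,-0.0015,0.03,-1],[0,0,0,-0.05,-0.004,0.073,-1],[0,0,0,-0.09,-0.0067,0.132,-1],[0,0,0,-0.13,-0.0096,0.19,-1],[0,0,0,-0.17,-0.0125,0.249,-1],[0,0,0,-0.21,-0.0155,0.307,-1],[0,0,0,-0.244,-0.018,0.357,-1],[0,0,0,-0.244,-0.018,0.357,-1]],
])

```text
time_s: 6.85
tool_pos: [479.3, -1.0, 196.7]
tool_rot: [-0.086, 2.536, 0.028]
ft_force: [1.3, -0.4, -0.6]
width: 10.8
grasp_force: 58.8
```

```bash
python3 - <<'E'
from h import *
from plant import ctrl
s=ctrl.sense();print(s['tool_pos'],s['tool_rot'],s['ft_force'],s['width'],s['joints'],s['grasp_force'])
c=wcam(ctrl);cv2.imwrite('pics/w3.png',c['image'][:,:,::-1])
R=Rt(0,.073,1)
for yaw in (.073,-.4,-.07): print(yaw,*rel(Rt(0,yaw,1),[586.5,-268.5,201],s))
E
```

```text
[479.28141722  -1.03290101 196.68259298] [-0.08605348  2.53648906  0.02815208] [ 1.25074786 -0.44049253 -0.61735922] 10.755313769304182 [-0.32966506 -0.31546814  2.24850692  0.36115786  0.67462902 -2.19014763] 58.84210824966431
0.073 [-0.0139  0.1917  0.0016] [ 0.3574 -0.8916  0.0144] 34.60119525767545
-0.4 [ 0.0317  0.1913 -0.1443] [ 0.3574 -0.8916  0.0144] 43.51540925868445
-0.07 [-1.000e-04  1.924e-01 -4.250e-02] [ 0.3574 -0.8916  0.0144] 35.462808713313194
```

View pics/w3.png

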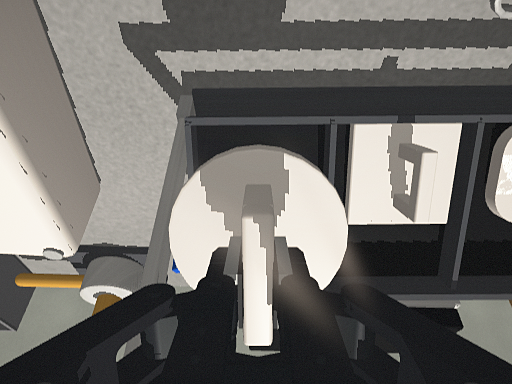

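The cap is gripped by its bar and clear of the bin, with the disc at columns 169–347. I'll move sideways past the lamp first, then tilt upright.

>>> jog_arm([
  [[0,0,0,-0.04,-0.1,0.04,-1],[0,0,0,-0.08,-0.22,0.06,-1],[0,0,0,-0.1,-0.35,0.08,-1],[-0.0028,0.0383,0.0003,-0.1,-0.47,0.08,-1],[-0.0056,0.0767,0.0006,-0.1,-0.55,0.08,-1],[-0.0083,0.115,0.001,-0.1,-0.6,0.08,-1],[-0.0111,0.1534,0.0013,-0.1,-0.6,0.08,-1],[-0.0139,0.1917,0.0016,-0.1,-0.6,0.08,-1]],
])

```text
time_s: 7.7
tool_pos: [449.4, -181.5, 217.3]
tool_rot: [0.111, -3.13, -0.002]
ft_force: [0.8, 1.2, -2.2]
width: 10.7
grasp_force: 59.0
```

```bash
python3 - <<'E'
from h import *
from plant import ctrl
s=ctrl.sense();print(s['tool_pos'],s['tool_rot'],s['ft_force'],s['width'],s['joints'])
print(*rel(Rt(0,.073,1),[586.5,-268.5,195],s))
E
```

```text
[ 449.42072637 -181.48855392  217.33809144] [ 1.10820245e-01 -3.13003334e+00 -2.27823985e-03] [ 0.77171287  1.19524701 -2.1911698 ] 10.74832074159362 [-0.5599046   0.03918587  1.77564948 -0.00429544  1.33552162 -2.20046265]
[-0.0004 -0.0031  0.0007] [ 0.4569 -0.29   -0.0745] 0.5705079280968354
```

>>> jog_arm([
  [[0,0,0,0.1,-0.06,0,-1],[0,0,0,0.2,-0.13,0,-1],[0,0,0,0.3,-0.19,-0.03,-1],[0,0,0,0.4,-0.25,-0.06,-1],[0,0,0,0.457,-0.29,-0.0745,-1],[0,0,0,0.457,-0.29,-0.0745,-1],[0,0,0,0.457,-0.29,-0.0745,-1],[0,0,0,0.457,-0.29,-0.0745,-1]],
])

```text
time_s: 8.5
tool_pos: [585.4, -266.8, 195.2]
tool_rot: [0.114, -3.134, -0.004]
ft_force: [-0.2, -0.3, -1.1]
width: 11.0
grasp_force: 59.0
```

```bash
python3 - <<'E'
from h import *
from plant import ctrl
s=ctrl.sense();print(s['tool_pos'],s['tool_rot'],s['ft_force'],s['width'],s['joints'])
T=ctrl.camera('top');S=ctrl.camera('side');W=wcam(ctrl)
pickle.dump(dict(T=T,S=S,W=W,s=s),open('pics/hover.pkl','wb'))
f=lambda i,r:cv2.resize(i[r[0]:r[1],r[2]:r[3],::-1],(400,300),interpolation=cv2.INTER_CUBIC)
cv2.imwrite('pics/hov.png',np.vstack([np.hstack([f(T['image'],(160,235,280,380)),f(S['image'],(200,290,225,345))]),np.hstack([f(W['image'],(0,384,0,512)),np.zeros((300,400,3),np.uint8)])]))
for n,c in (('T',T),('S',S),('W',W)):
  for o in ('cap_round','cap_grip'): print(n,o,[(round(d['p'],2),d['pixel']) for d in ctrl.pinpoint(o,c)][:3])
  p=s['tool_pos'];print(proj(c,p-[0,0,39]),proj(c,p+[0,0,11]))
E
```

```text
[ 585.39038278 -266.81434341  195.19081374] [ 0.11377834 -3.13376273 -0.00447809] [-0.15878946 -0.31359282 -1.10212275] 10.960325152717665 [-5.61625667e-01  3.88582733e-01  1.40164507e+00 -9.03362963e-04
  1.35773497e+00 -2.20481080e+00]
T cap_round [(0.75, [264.4, 147.0]), (0.61, [181.0, 194.4]), (0.6, [144.0, 168.9])]
T cap_grip [(0.96, [142.3, 163.1]), (0.84, [261.2, 141.3]), (0.67, [319.4, 187.1])]
[321.57789813 182.18814161] [323.87052036 179.50684063]
S cap_round [(0.9, [287.8, 241.9]), (0.34, [225.8, 377.9]), (0.28, [269.0, 285.0])]
S cap_grip [(0.96, [184.7, 268.1]), (0.65, [328.5, 225.6]), (0.6, [291.3, 227.9])]
[288.61052916 243.96018912] [289.46722926 228.9025437 ]
W cap_round [(0.84, [256.1, 227.4])]
W cap_grip [(0.56, [257.5, 271.8])]
[259.42298885 228.50936953] [260.28868757 273.95415412]
```

View pics/hov.png

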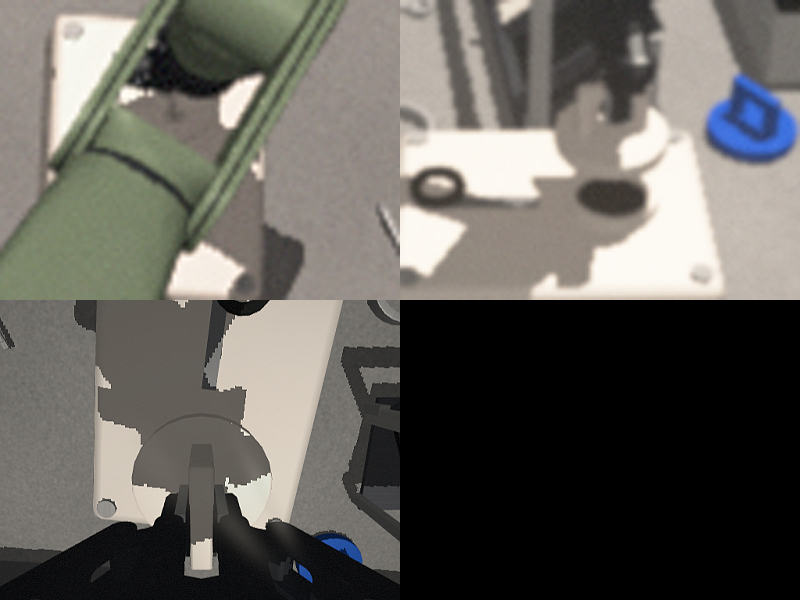

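Hover view: the cap hangs upright over the mouth. In the wrist view the disc spans columns 169–347 with its top at row 146, and the net's points match within 3 px. I'll check the cap's pitch in the hand against this outline.

```bash
python3 - <<'E'
from h import *
d=pickle.load(open('pics/hover.pkl','rb'));c=d['W'];s=d['s']
g=c['image'].astype(int);print('col258',c['image'][138:156,240].min(1).tolist())
R=Ro.from_rotvec(s['tool_rot']).as_matrix();G=np.array(s['tool_pos'])-11*R[:,2]
print('tool z',R[:,2])
for pit in (-.1,-.05,0,.05,.1):
  for u in (-6,0,6):
    Rp=R@Ro.from_rotvec([0,pit,0]).as_matrix();Z=-Rp[:,2];X,Y=Rp[:,0],Rp[:,1];o=G+X*u-50*Z
    D=np.array([proj(c,o+14*Z+45*(np.cos(a)*X+np.sin(a)*Y)) for a in np.arange(0,6.28,.02)])
    B=[proj(c,o+57*Z+e*X)[1] for e in(28,-28)]
    print(pit,u,D[:,0].min().round(1),D[:,0].max().round(1),D[:,1].min().round(1),D[D[:,0].argmin(),1].round(),np.round(B,1))
E
```

```text
col258 [84, 91, 88, 87, 88, 88, 89, 91, 85, 77, 73, 72, 76, 86, 95, 93, 90, 90]
tool z [-0.00586171  0.00264511 -0.99997932]
-0.1 -6 172.2 347.4 169.0 252.0 [226.6 360.3]
-0.1 0 171.6 348.0 156.7 241.0 [211.  346.9]
-0.1 6 171.1 348.5 144.3 230.0 [195.1 333.3]
-0.05 -6 172.1 347.5 165.8 249.0 [228.4 358.2]
-0.05 0 171.4 348.2 153.4 236.0 [212.9 345.4]
-0.05 6 170.7 348.9 140.8 225.0 [197.  332.4]
0 -6 171.9 347.7 162.8 244.0 [230.3 356. ]
0 0 171.1 348.5 150.3 233.0 [215.  343.8]
0 6 170.3 349.4 137.5 222.0 [199.2 331.4]
0.05 -6 171.7 347.9 159.9 239.0 [232.4 353.6]
0.05 0 170.7 348.9 147.3 228.0 [217.3 342.1]
0.05 6 169.7 350.0 134.3 217.0 [201.7 330.3]
0.1 -6 171.5 348.2 157.2 236.0 [234.6 351.1]
0.1 0 170.3 349.4 144.5 225.0 [219.8 340.2]
0.1 6 169.2 350.6 131.4 214.0 [204.4 329. ]
```

>>> jog_arm([
  [[0,0,0,0,0,-0.035,-1],[0,0,0,0,0,-0.07,-1],[0,0,0,0,0,-0.1,-1],[0,0,0,0,0,-0.12,-1],[0,0,0,0,0,-0.134,-1],[0,0,0,0,0,-0.134,-1],[0,0,0,0,0,-0.134,-1]],
])

```text
time_s: 9.65
tool_pos: [586.3, -267.7, 156.0]
tool_rot: [0.113, -3.136, -0.002]
ft_force: [0.1, -0.2, -1.3]
width: 10.8
grasp_force: 59.1
```

>>> jog_arm([
  [[0,0,0,0,0,-0.004,-1],[0,0,0,0,0,-0.007,-1],[0,0,0,0,0,-0.01,-1],[0,0,0,0,0,-0.01,-1],[0,0,0,0,0,-0.01,-1]],
])

```text
time_s: 10.15
tool_pos: [586.1, -267.6, 152.9]
tool_rot: [0.113, -3.135, -0.002]
ft_force: [-0.4, 0.1, -1.0]
width: 11.5
grasp_force: 59.1
```

Not in contact yet; step down slowly.

>>> jog_arm([
  [[0,0,0,0,0,-0.003,-1],[0,0,0,0,0,-0.005,-1],[0,0,0,0,0,-0.005,-1],[0,0,0,0,0,-0.005,-1]],
])

```text
time_s: 10.55
tool_pos: [586.1, -267.6, 151.3]
tool_rot: [0.113, -3.135, -0.003]
ft_force: [0.1, -0.2, -2.0]
width: 11.3
grasp_force: 59.1
```

>>> jog_arm([
  [[0,0,0,0,0,-0.003,-1],[0,0,0,0,0,-0.004,-1],[0,0,0,0,0,-0.004,-1],[0,0,0,0,0,-0.004,-1]],
])

```text
time_s: 10.95
tool_pos: [586.1, -267.6, 150.1]
tool_rot: [0.113, -3.135, -0.003]
ft_force: [0.1, 0.6, -1.9]
width: 11.0
grasp_force: 59.1
```

>>> jog_arm([
  [[0,0,0,0,0,-0.002,-1],[0,0,0,0,0,-0.004,-1],[0,0,0,0,0,-0.004,-1],[0,0,0,0,0,-0.004,-1]],
])

```text
time_s: 11.35
tool_pos: [586.1, -267.6, 148.9]
tool_rot: [0.113, -3.135, -0.003]
ft_force: [0.5, 0.8, -1.4]
width: 10.8
grasp_force: 59.1
```

```bash
python3 - <<'E'
from h import *
from plant import ctrl
s=ctrl.sense();print(s['tool_pos'],s['ft_force'])
S=ctrl.camera('side')
cv2.imwrite('pics/s4.png',cv2.resize(S['image'][210:290,240:340,::-1],(750,600),interpolation=cv2.INTER_CUBIC))
E
```

```text
[ 586.13514115 -267.61299029  148.90803173] [ 0.52169478  0.78107976 -1.40772267]
```

View pics/s4.png

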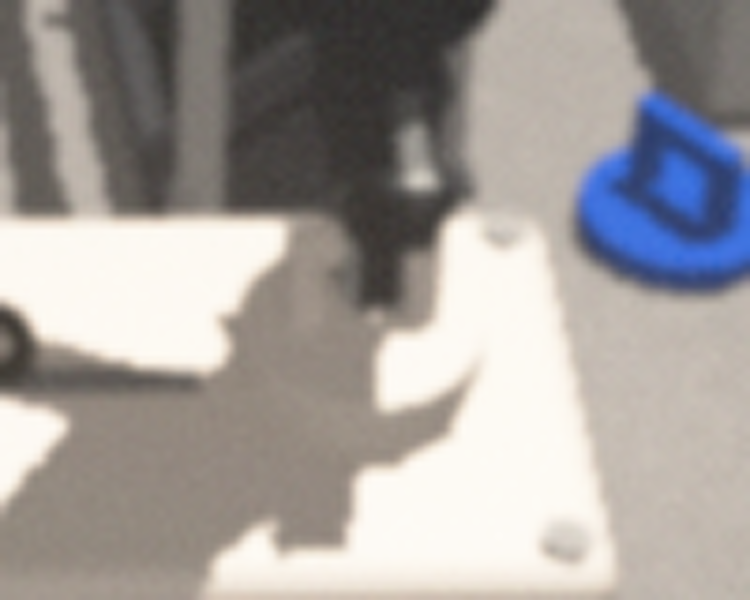

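The cap is just above the collar, and its shadow nearly meets it at about (430,400). No contact force yet, so I'll keep lowering.

>>> jog_arm([
  [[0,0,0,0,0,-0.002,-1],[0,0,0,0,0,-0.004,-1],[0,0,0,0,0,-0.004,-1],[0,0,0,0,0,-0.004,-1]],
])

```text
time_s: 11.8
tool_pos: [586.1, -267.7, 147.7]
tool_rot: [0.113, -3.135, -0.003]
ft_force: [-0.6, -0.5, -0.8]
width: 11.3
grasp_force: 59.0
```

>>> jog_arm([
  [[0,0,0,0,0,-0.002,-1],[0,0,0,0,0,-0.003,-1],[0,0,0,0,0,-0.003,-1],[0,0,0,0,0,-0.003,-1]],
])

```text
time_s: 12.2
tool_pos: [586.1, -267.6, 147.6]
tool_rot: [0.113, -3.135, -0.002]
ft_force: [-3.5, 2.9, 5.0]
width: 11.2
grasp_force: 60.0
```

Contact made. Now release and withdraw straight up.

>>> jog_arm([
  [[0,0,0,0,0,0,-0.4],[0,0,0,0,0,0,-0.4],[0,0,0,0,0,0,-0.2],[0,0,0,0,0,0,-0.2],[0,0,0,0,0,0,-0.2]],
])

```text
time_s: 12.7
tool_pos: [586.1, -267.7, 146.6]
tool_rot: [0.113, -3.135, -0.003]
ft_force: [0.1, -0.6, 0.1]
width: 34.2
grasp_force: 0.0
```

>>> jog_arm([
  [[0,0,0,0,0,0.04,-0.2],[0,0,0,0,0,0.1,-0.2],[0,0,0,0,0,0.2,-0.2],[0,0,0,-0.1,0,0.3,-0.2],[0,0,0,-0.25,0,0.4,-0.2],[0,0,0,-0.4,0,0.4,-0.2],[0,0,0,-0.5,0,0.4,-0.2],[0,0,0,-0.5,0,0.4,-0.2]],
])

```text
time_s: 13.5
tool_pos: [433.4, -267.5, 268.2]
tool_rot: [0.109, -3.135, -0.001]
ft_force: [0.9, 0.1, -0.4]
width: 34.4
grasp_force: 0.0
```

```bash
python3 - <<'E'
from h import *
from plant import ctrl
s=ctrl.sense();print(s['tool_pos'],s['ft_force'],s['width'])
T=ctrl.camera('top');S=ctrl.camera('side')
f=lambda i,r:cv2.resize(i[r[0]:r[1],r[2]:r[3],::-1],(400,400),interpolation=cv2.INTER_CUBIC)
cv2.imwrite('pics/end.png',np.hstack([f(T['image'],(150,230,280,360)),f(S['image'],(210,290,245,325))]))
M=np.array([586.5,-268.5,112]);print([ (proj(c,M),proj(c,M+[0,0,50])) for c in (T,S)])
for c in (T,S):
  for o in ('cap_round','cap_grip'): print(o,[(round(d['p'],2),d['pixel']) for d in ctrl.pinpoint(o,c)][:4])
E
```

```text
[ 433.3723155  -267.52336161  268.2462158 ] [ 0.87275947  0.1036459  -0.41618497] 34.385812256559625
[(array([320.12390475, 184.12435304]), array([322.30879417, 181.57632773])), (array([288.38404882, 257.01447043]), array([289.21556213, 242.64298167]))]
cap_round [(0.96, [146.0, 170.2]), (0.92, [320.3, 181.9]), (0.55, [264.7, 143.8])]
cap_grip [(0.92, [261.1, 141.2]), (0.77, [321.9, 180.6]), (0.7, [145.2, 164.5]), (0.43, [386.1, 234.9])]
cap_round [(0.88, [184.9, 279.5]), (0.63, [286.1, 254.2]), (0.56, [234.5, 256.7]), (0.55, [331.7, 239.2])]
cap_grip [(0.95, [184.4, 265.0]), (0.67, [334.5, 227.6]), (0.61, [282.5, 164.8]), (0.58, [289.1, 243.0])]
```

View pics/end.png

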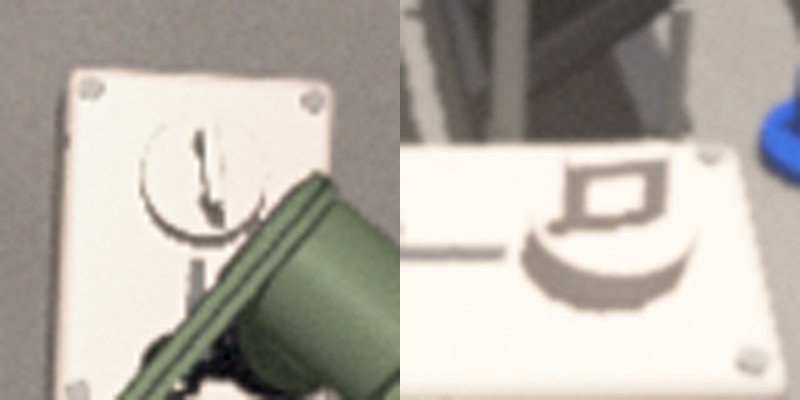

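The cap sits flat with its handle up, covering the mouth. The grip point is within 1 px of where it should be in both views: (322,181) top and (289,243) side. Handing in.

```bash
python3 -c "
from plant import ctrl
print(ctrl.hand_in())"
```

```text
the job is handed in; nothing more can be done
None
```

The round cap is on the tank's mouth, flat, handle up and centred to within about 4 mm by the camera check; it is released, the arm is clear, and the job was handed in at about 13.6 s, though no verdict was returned.

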